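# Pack the leaning gas bottles into the divided crate

## Task

Take the two gas bottles out of the leaning rack and pack them upright, one per cell, in the two free cells of the divided crate. The packing blocks in those cells differ in height, so feel each bottle down onto its block: set it down gently, without dropping it in or forcing it, and let go. Leave the filter in the rack, what is already packed, and everything else on the bench where it is.

Things in the scene. Friction and masses are not known exactly. Their poses are not given: they have to be found in the camera images.
- bottle_1: Grey gas bottle: body diameter 54 mm up to 100 mm, shoulder narrowing to 38 mm at 113 mm, then a black round cap, 30 mm diameter, from 113 to 160 mm (its top). 0.3 to 0.65 kg. Origin at the centre of its underside, z along its axis to the cap. Starts leaning in a trough of the rack; to be packed.
- bottle_2: Grey gas bottle: body diameter 54 mm up to 100 mm, shoulder narrowing to 38 mm at 113 mm, then a black round cap, 30 mm diameter, from 113 to 160 mm (its top). 0.3 to 0.65 kg. Origin at the centre of its underside, z along its axis to the cap. Starts leaning in a trough of the rack; to be packed.
- rack: Fixed aluminium rack, 250 mm wide; three troughs 80 mm apart along its y, contents vary. Things in it lean 29 degrees (0.5 rad) from vertical, cap up, towards the rack's -x side (away from the robot). Origin on the table; the middle thing's underside centre is at (0, 0, 34 mm). The plate beneath and 24 mm fins beside reach 95 and 80 mm up along the bottles: caps stand free.
- rack_filter: Grey filter canister, diameter 54 mm, 70 mm tall with a bare metal neck (40 mm diameter) to 86 mm. Origin at the centre of its underside, z to the neck. Leans in the third trough of the rack; leave it alone.
- crate: Fixed open plywood crate, 154 mm (its x) by 228 mm (its y), 90 mm high, walls, dividers and floor 6 mm, divided in 2 (x) by 3 (y) square cells, 68 mm inside, 74 mm apart; all dividers as high as the walls. Origin: centre of its underside.
- cell0 (a point): Centre of the crate's cell 0 on the crate floor (6 mm above the table): at x -37, y -74 mm in the crate's frame.
- cell1 (a point): Centre of the crate's cell 1 on the crate floor (6 mm above the table): at x -37, y +0 mm in the crate's frame.
- cell2 (a point): Centre of the crate's cell 2 on the crate floor (6 mm above the table): at x -37, y +74 mm in the crate's frame.
- cell3 (a point): Centre of the crate's cell 3 on the crate floor (6 mm above the table): at x +37, y -74 mm in the crate's frame.
- cell4 (a point): Centre of the crate's cell 4 on the crate floor (6 mm above the table): at x +37, y +0 mm in the crate's frame.
- cell5 (a point): Centre of the crate's cell 5 on the crate floor (6 mm above the table): at x +37, y +74 mm in the crate's frame.
- pad_a: Rubber packing block, 64 mm square, that lies in one of the two free cells and stays there; the bottle stands on it. Its origin is the centre of its underside, on the crate floor. Its height is not told: anywhere from 6 to 56 mm above the crate floor, different in each cell, so it has to be felt (or seen). It gives about 1 mm per 8 N.
- pad_b: Rubber packing block, 64 mm square, that lies in one of the two free cells and stays there; the bottle stands on it. Its origin is the centre of its underside, on the crate floor. Its height is not told: anywhere from 6 to 56 mm above the crate floor, different in each cell, so it has to be felt (or seen). It gives about 1 mm per 8 N.
- packed_bottle_1: Grey gas bottle: body diameter 54 mm up to 100 mm, shoulder narrowing to 38 mm at 113 mm, then a black round cap, 30 mm diameter, from 113 to 160 mm (its top). About 0.5 kg. Origin at the centre of its underside, z along its axis to the cap. Already packed: stands upright on the crate floor in a cell (with 7 mm play); leave it there.
- packed_bottle_2: Grey gas bottle: body diameter 54 mm up to 100 mm, shoulder narrowing to 38 mm at 113 mm, then a black round cap, 30 mm diameter, from 113 to 160 mm (its top). About 0.5 kg. Origin at the centre of its underside, z along its axis to the cap. Already packed: stands upright on the crate floor in a cell (with 7 mm play); leave it there.
- packed_filter_1: Grey filter canister, diameter 54 mm, 70 mm tall with a bare metal neck (40 mm diameter) to 86 mm. Origin at the centre of its underside, z to the neck. Already packed: stands upright on the crate floor in a cell (with 7 mm play); leave it there.
- packed_filter_2: Grey filter canister, diameter 54 mm, 70 mm tall with a bare metal neck (40 mm diameter) to 86 mm. Origin at the centre of its underside, z to the neck. Already packed: stands upright on the crate floor in a cell (with 7 mm play); leave it there.
- wrench: Steel wrench lying on the table; leave it alone.
- mug: White mug, 92 mm tall, on the table; leave it alone. Origin at the centre of its underside.
- regulator: Small pressure regulator with a dial on top, about 60 mm wide and 45 mm high, on the table; leave it alone.
Not all that is in view belongs to the job. Leave any purple or red look-alike of the packed_filter_2 alone.

How it is judged (in metres and radians):
At the end, for the whole second after the job is handed in: Both bottles rest in crate cells: upright to 0.08 rad, within 15 mm of a cell centre, underside under 70 mm above the crate's underside, below 0.02 m/s. Packed items still upright (0.1 rad) within 15 mm of cell centres; rack filter, wrench, mug, regulator within 25 mm of their starts ((horizontal distance between bottle_1 and cell0 below 0.015 m or horizontal distance between bottle_1 and cell1 below 0.015 m or horizontal distance between bottle_1 and cell2 below 0.015 m or horizontal distance between bottle_1 and cell3 below 0.015 m or horizontal distance between bottle_1 and cell4 below 0.015 m or horizontal distance between bottle_1 and cell5 below 0.015 m) and z of each of bottle_1, bottle_2 in the frame of crate below 0.07 m and angle between each of bottle_1, bottle_2's own z axis and vertical below 0.08 rad and linear speed of each of bottle_1, bottle_2 below 0.02 m/s and (horizontal distance between bottle_2 and cell0 below 0.015 m or horizontal distance between bottle_2 and cell1 below 0.015 m or horizontal distance between bottle_2 and cell2 below 0.015 m or horizontal distance between bottle_2 and cell3 below 0.015 m or horizontal distance between bottle_2 and cell4 below 0.015 m or horizontal distance between bottle_2 and cell5 below 0.015 m) and (horizontal distance between packed_bottle_1 and cell0 below 0.015 m or horizontal distance between packed_bottle_1 and cell1 below 0.015 m or horizontal distance between packed_bottle_1 and cell2 below 0.015 m or horizontal distance between packed_bottle_1 and cell3 below 0.015 m or horizontal distance between packed_bottle_1 and cell4 below 0.015 m or horizontal distance between packed_bottle_1 and cell5 below 0.015 m) and (horizontal distance between packed_bottle_2 and cell0 below 0.015 m or horizontal distance between packed_bottle_2 and cell1 below 0.015 m or horizontal distance between packed_bottle_2 and cell2 below 0.015 m or horizontal distance between packed_bottle_2 and cell3 below 0.015 m or horizontal distance between packed_bottle_2 and cell4 below 0.015 m or horizontal distance between packed_bottle_2 and cell5 below 0.015 m) and (horizontal distance between packed_filter_1 and cell0 below 0.015 m or horizontal distance between packed_filter_1 and cell1 below 0.015 m or horizontal distance between packed_filter_1 and cell2 below 0.015 m or horizontal distance between packed_filter_1 and cell3 below 0.015 m or horizontal distance between packed_filter_1 and cell4 below 0.015 m or horizontal distance between packed_filter_1 and cell5 below 0.015 m) and (horizontal distance between packed_filter_2 and cell0 below 0.015 m or horizontal distance between packed_filter_2 and cell1 below 0.015 m or horizontal distance between packed_filter_2 and cell2 below 0.015 m or horizontal distance between packed_filter_2 and cell3 below 0.015 m or horizontal distance between packed_filter_2 and cell4 below 0.015 m or horizontal distance between packed_filter_2 and cell5 below 0.015 m) and angle between each of packed_bottle_1, packed_bottle_2, packed_filter_1, packed_filter_2's own z axis and vertical below 0.1 rad and distance of each of rack_filter, wrench, mug, regulator from where it was at the start of the episode below 0.025 m); the robot touches nothing.
It fails at once if a bottle is dropped into the crate (falls freely by more than about 6 mm) instead of being set down ((z of bottle_1 in the frame of crate below 0.088 m and horizontal distance between bottle_1 and crate below 0.13 m and linear speed of bottle_1 above 0.35 m/s) or (z of bottle_2 in the frame of crate below 0.088 m and horizontal distance between bottle_2 and crate below 0.13 m and linear speed of bottle_2 above 0.35 m/s)).
It fails at once if a bottle is pressed on its packing block or on the crate with more than 30 N ((contact force between bottle_1 and pad_a above 30 N or contact force between bottle_1 and pad_b above 30 N or contact force between bottle_1 and crate above 30 N) or (contact force between bottle_2 and pad_a above 30 N or contact force between bottle_2 and pad_b above 30 N or contact force between bottle_2 and crate above 30 N)).
It fails at once if an item already packed in the crate is tipped or lifted out of its cell ((distance of packed_bottle_1 from where it was at the start of the episode above 0.025 m or angle between packed_bottle_1's own z axis and vertical above 0.3 rad) or (distance of packed_bottle_2 from where it was at the start of the episode above 0.025 m or angle between packed_bottle_2's own z axis and vertical above 0.3 rad) or (distance of packed_filter_1 from where it was at the start of the episode above 0.025 m or angle between packed_filter_1's own z axis and vertical above 0.3 rad) or (distance of packed_filter_2 from where it was at the start of the episode above 0.025 m or angle between packed_filter_2's own z axis and vertical above 0.3 rad)).
It fails at once if a bystander (filter in the rack, wrench, mug, regulator) is moved more than 25 mm (distance of any of rack_filter, wrench, mug, regulator from where it was at the start of the episode above 0.025 m).
It also fails if it takes over 64 s, if anything falls off the work surface, if the arm or the gripper's body presses on something with over 40 N, if the wrist force passes 120 N, or if a joint passes its speed limit or range.

## Robot

A 6-joint arm with a two-finger parallel gripper is mounted at the origin on the work surface. World frame = base frame: x ahead of the robot, y to its left, z up, the work surface at z = 0. Lengths are in mm, angles in rad, forces in N, time in s.
With the tool pointing down it reaches from about 350 to 725 mm from the base axis. Payload 6 kg.
Tool frame: the origin (TCP) lies at the very end of the fingers, on their centre line; the grasp point (between the pads) lies robot.hold_point_z behind it (robot.hold_point_z is the distance from the TCP to the grasp point, in mm); z points along the fingers, y is the line along which they close (so a half turn about z gives the same grasp; the last joint's range is limited). The gripper opens to 85 mm and grips with 20 to 120 N. Pads are 22 mm wide; open, the fingers measure 114 mm over their backs; the gripper's body (76 mm by 85 mm) begins 54 mm behind the grasp point. The pads swing forward as they close: fully open they stand 13 mm farther back than shut.
Start: joints at [1.551, 0.04, 0.085, 0, -1.615, -0.334], TCP at [207.852, 562.824, 231.261] pointing down, gripper open.
Joint ranges: [-2.56, 2.56], [-1.29, 2.01], [-1.08, 1.49], [-3.29, 1.98], [-2.81, -0.18], [-2.99, 2.99]. Speed limits (rad/s): [2.57, 2.57, 3.01, 3.14, 3.14, 3.14].

## Interface

Orientations are given as a unit quaternion [w, x, y, z].
In Python, from bench import robot gives the robot as it stands.
- The arm moves only by the tool play_rows, never from a script. Its argument "targets" is a list that holds one entry, the list of rows, each a list of 6 numbers: the shift along the tool's x, y, z in units of 0.2 m (1.0 is 0.2 m), then the turn, a rotation vector about the tool's x, y, z in units of pi rad (1.0 is pi rad). In form: [[[tx, ty, tz, rx, ry, rz], ...]]. A call has 1 to 8 rows; each row is the pose to reach, as a shift and turn from the pose commanded when the call began, along the tool's axes at that moment, turning the shorter way round; what a row does not reach only later rows make up. A row lasts 1/8 s, in which the tool goes at most 62.5 mm and 10.7 degrees, less where a joint would pass 70% of its speed; a pose out of reach is approached as far as the arm can. A call with a number of a shift or a turn outside -1 to 1 is refused whole. A call with a gripper value outside its range is refused whole. "hand" is the closure, from 0 (fully open) to 1 (shut), set as the call begins (left out, the last holds). The fingers move at their own pace and stop on an object; "grip_force" is the grip in N (left out, the last holds). Time passes only in rows, so rows that repeat a pose let the fingers close. It gives the time, the measured TCP pose, the force, the opening and the grip force at its end, in the units of the state.
- robot.state(): the state, without advancing time (a new reading comes with each control period).
- robot.snapshot(name): name is "scene" or "top" or "wrist"; returns (picture, depth): 384x512x3 uint8, blue, green, red; 384x512 float32, mm along the optical axis (not along the pixel's ray), 0 where there is no reading.
- robot.camera_info(name): a dict with "fovy" (degrees; the focal length in pixels is half the picture's height over the tangent of half this angle, whatever the lens; pixels are square), "cx", "cy" (the principal point, pixels), "dist" ([k1, k2, p1, p2, k3] as OpenCV has them; the pictures are not rectified), "extrinsics" (4x4, takes a point from world to camera coordinates). Camera axes: x right, y up, looking along -z (the intrinsics and any distortion apply to the point x, -y, -z); pixel columns grow to the right and rows downward; lengths in mm; the calibration is good to about 2 mm. A picture is of the moment at which its call begins: read the wrist's pose just before it. camera_info takes no time and is no camera call; for the wrist camera it gives the pose at the moment of the call.
- robot.sign_off(): hands the job in; it is judged then, once.
The state is a dict: "time_s": time; "joints": joint angles; "qvel": joint speeds; "tau": joint torques, N m; "position": TCP position; "orientation": TCP orientation; "wrist_force": force on the tool from outside, world axes, zero at the start; "torque": the same for the moment, N m; "width": finger opening in mm; "grasp_force": force on a finger pad.
Only numpy, scipy, OpenCV 4.12 (cv2) and the standard library are available. Lean on these libraries where they do the work, as an engineer would, in place of code of your own. Each camera call takes 0.05 s, during which the arm holds its last target. There are 200 camera calls.

## Working session

There is one attempt and no reset: what is moved stays moved. The work goes in short steps, Python scripts to look and compute and a tool call to move; the robot and the scene stay as the last step left them, time stands still between calls to the robot, and variables do not carry over. Pictures are saved under pics/ and viewed, at most 10 in all, crops included, and the job is handed in when it is done.

Besides the shell and the picture viewer there is one more tool, called after "Request:" in YAML: its name, and indented under it one key for each argument. play_rows: Moves the arm, as the interface text tells. Its arguments: {"type":"object","properties":{"targets":{"type":"array"},"hand":{"type":"number"},"grip_force":{"type":"number"}},"required":["targets"]}

```bash
ls; mkdir -p pics
cat > h.py <<'E'
import numpy as np, cv2, pickle
from bench import robot
def snap(n):
    ci=robot.camera_info(n); im,d=robot.snapshot(n); return im,d,ci
def world(d,ci):
    h,w=d.shape; f=h/2/np.tan(np.radians(ci["fovy"])/2)
    K=np.array([[f,0,ci["cx"]],[0,f,ci["cy"]],[0,0,1.]])
    u,v=np.meshgrid(np.arange(w),np.arange(h))
    p=cv2.undistortPoints(np.stack([u,v],-1).reshape(-1,1,2).astype(float),K,np.array(ci["dist"],float)).reshape(h,w,2)
    P=np.stack([p[...,0]*d,-p[...,1]*d,-d,np.ones_like(d)],-1)
    return (P@np.linalg.inv(np.array(ci["extrinsics"])).T)[...,:3]
E
python3 - <<'E'
from h import *
print(robot.state(), robot.hold_point_z)
for n in("scene","top","wrist"):
    im,d,ci=snap(n); cv2.imwrite(f"pics/{n}0.png",im); pickle.dump((im,d,ci),open(f"{n}0.pkl","wb"))
    E=np.linalg.inv(np.array(ci["extrinsics"])); print(n,ci["fovy"],ci["dist"],E[:3,3].round(),(-E[:3,2]).round(2))
a=cv2.imread("pics/scene0.png");b=cv2.imread("pics/top0.png");cv2.imwrite("pics/two.png",cv2.resize(np.vstack([a,b]),(400,600)) )
E
```

```text
pics
{'time_s': 0.0, 'joints': array([ 1.55067280e+00,  4.07802696e-02,  8.38445951e-02, -4.82202556e-04,
       -1.61546867e+00, -3.33681640e-01]), 'qvel': array([-2.87675701e-04, -5.04048922e-05,  2.52117838e-03, -1.11864082e-03,
        1.57005555e-03,  3.36466995e-04]), 'tau': array([ 9.30123533e-04, -3.68207932e+01,  3.47417164e+01,  6.93229303e+00,
       -5.30927995e-03,  4.78579054e-06]), 'position': array([207.69516503, 562.57333923, 230.31167708]), 'orientation': array([ 8.31755014e-04,  9.84395015e-01, -1.75970876e-01, -1.12379403e-04]), 'wrist_force': array([0.63436381, 0.09446271, 0.75629982]), 'torque': array([ 0.03601619, -0.05150492,  0.03786275]), 'grasp_force': 0.0, 'width': 85.08886586441665} 18.700000000000003
scene 48.18165622716101 [-0.06740167  0.          0.          0.          0.        ] [1225.  131. 1084.] [-0.51 -0.13 -0.85]
top 54.60868905567845 [-0.08018133  0.          0.          0.          0.        ] [ 516.   -3. 1206.] [ 0.09  0.01 -1.  ]
wrist 58.68571792788407 [-0.06778256  0.          0.          0.          0.        ] [273. 538. 373.] [-0.26  0.09 -0.96]
```

View pics/scene0.png

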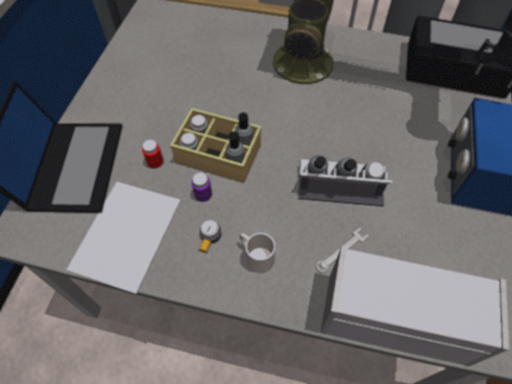

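View pics/top0.png

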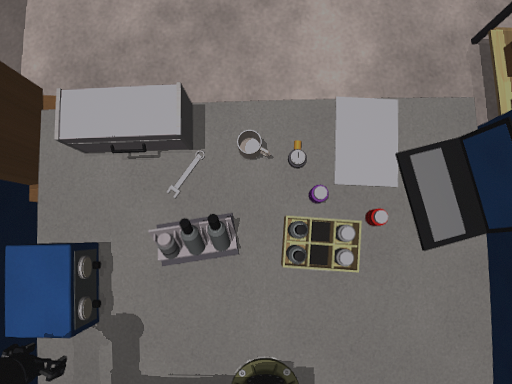

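```bash
cat > m.py <<'E'
from h import *
for n in("top","scene"):
    im,d,ci=pickle.load(open(f"{n}0.pkl","rb")); P=world(d,ci)
    hsv=cv2.cvtColor(im,cv2.COLOR_BGR2HSV)
    ok=d>0
    if n=="top": box=(275,210,370,280); rk=(145,205,245,270)
    else: box=(165,100,268,185); rk=(290,145,395,210)
    m=np.zeros(d.shape,bool); m[box[1]:box[3],box[0]:box[2]]=1
    wood=m&ok&(hsv[...,1]>60)&(P[...,2]>80)&(P[...,2]<100)
    q=P[wood]; r=cv2.minAreaRect(q[:,:2].astype(np.float32)); print(n,"crate",len(q),r,np.median(q[:,2]))
    tbl=ok&(abs(P[...,2])<12)&(P[...,0]>300)&(P[...,0]<650)&(abs(P[...,1])<300);print(" table z",np.median(P[tbl][:,2]))
    m2=np.zeros(d.shape,bool); m2[rk[1]:rk[3],rk[0]:rk[2]]=1
    print(" rack bbox",[ (np.percentile(P[m2&ok&(P[...,2]>30)][:,i],[1,50,99])).round() for i in range(3)])
    cap=m2&ok&(im.max(2)<60)&(P[...,2]>120)
    k,lab,st,c=cv2.connectedComponentsWithStats(cap.astype(np.uint8))
    for i in range(1,k):
        if st[i,4]>15: print(" cap",c[i].round(),st[i,4],np.median(P[lab==i],0).round(1),P[lab==i][:,2].max().round(1))
    # pads: depth in the free cells
    for px in ([(321,231),(321,255)] if n=="top" else [(213,155),(208,162)]):
        w=P[px[1]-4:px[1]+5,px[0]-4:px[0]+5].reshape(-1,3); print(" cell px",px,np.median(w,0).round(1),w[:,2].min().round(1),w[:,2].max().round(1))
E
python3 m.py
python3 - <<'E'
import cv2,numpy as np
a=cv2.imread("pics/wrist0.png");t=cv2.imread("pics/top0.png")[200:285,145:375]
t=cv2.resize(t,None,fx=2.2,fy=2.2,interpolation=3)
o=np.zeros((384+t.shape[0],512,3),np.uint8);o[:384]=a;o[384:,:t.shape[1]]=t;cv2.imwrite("pics/c.png",o)
E
```

```text
top crate 542 ((470.2987060546875, -184.00091552734375), (227.91995239257812, 151.08473205566406), 84.16996002197266) 89.18114427804665
 table z 0.1255355647746228
 rack bbox [array([437., 498., 555.]), array([ 82., 193., 323.]), array([ 32.,  97., 179.])]
 cap [214. 222.] 156 [541.6 128.6 171. ] 184.9
 cap [186. 226.] 157 [532.1 206.  170.3] 181.8
 cell px (321, 231) [ 507.3 -192.9   23.8] 19.5 30.0
 cell px (321, 255) [ 431.4 -191.2   16.3] 10.8 21.6
scene crate 636 ((472.84356689453125, -182.4273681640625), (228.9361114501953, 159.23915100097656), 83.5064926147461) 86.76593442841295
 table z -1.5146425960551824
 rack bbox [array([447., 524., 563.]), array([ 83., 203., 327.]), array([ 32., 101., 178.])]
 cap [319. 162.] 100 [556.8 131.7 170.7] 179.5
 cap [349. 165.] 107 [545.1 209.3 170.1] 178.9
 cell px (213, 155) [ 498.6 -180.3   25.8] 18.3 1083.7
 cell px (208, 162) [ 549.4 -185.5   56.1] 30.6 1083.7
```

View pics/c.png

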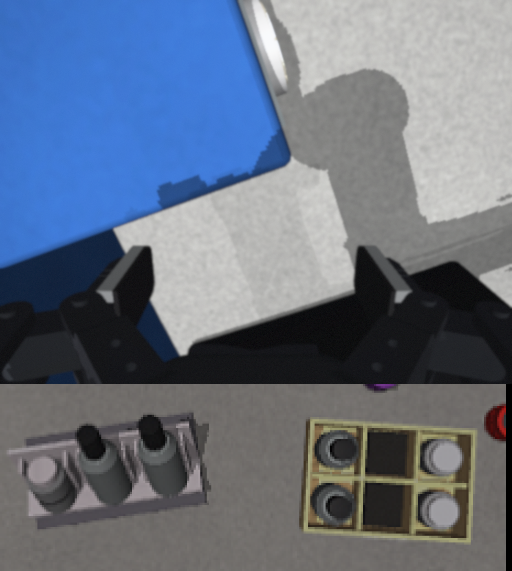

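```bash
cat > fit.py <<'E'
from h import *
from scipy.optimize import least_squares
prof=np.array([[0,0],[27,0],[27,100],[19,113],[15,113],[15,160],[0,160]],float)
def dist(P,b,yaw,lean):
    a=np.array([np.sin(lean)*np.cos(yaw),np.sin(lean)*np.sin(yaw),np.cos(lean)])
    s=(P-b)@a; r=np.linalg.norm(P-b-s[:,None]*a,axis=1); q=np.stack([r,s],1)
    best=np.full(len(q),1e9)
    for A,B in zip(prof[:-1],prof[1:]):
        t=np.clip(((q-A)@(B-A))/((B-A)@(B-A)),0,1); best=np.minimum(best,np.linalg.norm(q-A-t[:,None]*(B-A),axis=1))
    return best,s,r
def fit(Pall,b0,yaw0=.12,lean0=.5,free=True,smin=60):
    x=np.array([*b0,yaw0,lean0])
    for it in range(5):
        _,s,r=dist(Pall,x[:3],x[3],x[4]); sel=(s>smin)&(s<175)&(r<(40 if it<2 else 33)); P=Pall[sel]
        if free: f=lambda y:dist(P,y[:3],y[3],y[4])[0]; z=x
        else: f=lambda y:dist(P,np.array([y[0],y[1],34]),yaw0,lean0)[0]; z=x[:2]
        o=least_squares(f,z,loss="soft_l1",f_scale=2.)
        if free: x=o.x
        else: x=np.array([*o.x,34,yaw0,lean0])
    return x,len(P),np.median(f(o.x))
if __name__=="__main__":
    for names in (["top"],["scene"],["top","scene"]):
        C=[]
        for n in names:
            im,d,ci=pickle.load(open(n+"0.pkl","rb")); P=world(d,ci); C.append(P[(d>0)&(P[...,2]>60)&(P[...,2]<200)&(im.max(2)<130 )])
        C=np.vstack(C)
        for b in ([465,200,34],[475,122,34]):
            for fr in (True,False):
                x,n,e=fit(C,b,free=fr); print(names,fr,x.round(3),n,e.round(2))
E
python3 fit.py
```

```text
['top'] True [4.66282e+02 2.00836e+02 3.42180e+01 1.46000e-01 5.02000e-01] 450 0.75
['top'] False [4.66239e+02 2.02118e+02 3.40000e+01 1.20000e-01 5.00000e-01] 450 0.74
['top'] True [4.77457e+02 1.21620e+02 3.38210e+01 1.35000e-01 4.97000e-01] 443 0.75
['top'] False [4.77028e+02 1.22325e+02 3.40000e+01 1.20000e-01 5.00000e-01] 443 0.78
['scene'] True [4.71501e+02 2.03805e+02 3.08430e+01 1.07000e-01 4.71000e-01] 358 0.89
['scene'] False [4.68535e+02 2.03083e+02 3.40000e+01 1.20000e-01 5.00000e-01] 345 1.02
['scene'] True [4.81151e+02 1.25429e+02 3.13990e+01 7.90000e-02 4.81000e-01] 340 1.01
['scene'] False [4.79187e+02 1.23337e+02 3.40000e+01 1.20000e-01 5.00000e-01] 331 1.08
['top', 'scene'] True [4.67143e+02 2.01654e+02 3.37300e+01 1.32000e-01 5.00000e-01] 798 1.09
['top', 'scene'] False [4.67098e+02 2.02274e+02 3.40000e+01 1.20000e-01 5.00000e-01] 795 1.07
['top', 'scene'] True [4.78172e+02 1.22582e+02 3.36000e+01 1.20000e-01 4.97000e-01] 774 1.07
['top', 'scene'] False [4.77860e+02 1.22563e+02 3.40000e+01 1.20000e-01 5.00000e-01] 770 1.02
```

```bash
cat > g.py <<'E'
from h import *
from scipy.spatial.transform import Rotation as R
def down(yaw,lean=0.):  # tool x heading at yaw, z = -axis leaning by lean toward yaw
    a=np.array([np.sin(lean)*np.cos(yaw),np.sin(lean)*np.sin(yaw),np.cos(lean)])
    y=np.array([np.sin(yaw),-np.cos(yaw),0]); return R.from_matrix(np.stack([np.cross(y,-a),y,-a],1)),a
def row(p,Rt,s=None):
    s=s or robot.state(); q=s["orientation"]; R0=R.from_quat([q[1],q[2],q[3],q[0]])
    t=R0.inv().apply(np.array(p)-s["position"])/200; w=(R0.inv()*Rt).as_rotvec()/np.pi
    return np.r_[t,w].round(4).tolist()
N=np.array([478,122.5,34.]);M=np.array([467,201.7,34.]);YR=.137
E
python3 - <<'E'
from g import *
im,d,ci=pickle.load(open("top0.pkl","rb"));P=world(d,ci)
q=P[(d>0)&(P[...,2]>100)&(P[...,1]>330)&(P[...,0]>100)]; print("blue",np.percentile(q,[1,50,99],axis=0).round())
q=P[(d>0)&(P[...,2]>150)&(P[...,1]<330)&(P[...,1]>-250)&(P[...,0]>250)]; print("tall mid",np.percentile(q,[1,50,99],axis=0).round())
Rt,a=down(YR,.5)
s=robot.state(); R0=R.from_quat(s["orientation"][[1,2,3,0]])
print(row([208,562,350],R0)); print(row([390,370,350],down(-.1,.2)[0])); print(row(N+219*a,Rt),N+219*a)
E
```

```text
blue [[189. 337. 106.]
 [413. 539. 190.]
 [933. 721. 464.]]
tall mid [[ 438. -120.  152.]
 [ 843.  256.  190.]
 [ 938.  329.  197.]]
[0.0024, 0.0033, -0.5975, 0.0, 0.0, 0.0]
[1.1886, 0.5886, -0.5965, -0.0076, -0.0633, -0.0806]
[2.493, 1.3487, 0.0238, -0.0386, -0.1559, -0.153] [582.01041511 136.83925045 226.19058105]
```

Request:
play_rows:
  targets:
    - [[0,0,-0.3,0,0,0],[0,0,-0.6,0,0,0],[0.25,0.15,-0.6,0,0,0],[0.5,0.3,-0.6,0,0,-0.04],[0.75,0.43,-0.6,0,-0.03,-0.08],[1,0.55,-0.6,0,-0.06,-0.08],[1,0.55,-0.6,0,-0.06,-0.08]]
  hand: 0.4

```text
time_s: 1.02
position: [361.5, 386.7, 351.3]
orientation: [-0.017, 0.994, -0.055, -0.093]
wrist_force: [-0.1, -0.0, 0.2]
width: 51.4
grasp_force: 0.0
```

Run:
```python
from g import *
Rt,a=down(YR,.5); s=robot.state();print(s["time_s"],s["width"],s["joints"].round(2))
print(row(N+240*a,Rt))
```

```text
1.025 51.39030412542875 [ 1.07 -0.01  0.31 -0.19 -1.94  0.33]
[1.3579, 1.1163, 0.2599, -0.0339, -0.1, -0.0729]
```

Request:
play_rows:
  targets:
    - [[0.25,0.2,0.0,-0.01,-0.02,-0.02],[0.5,0.4,0.0,-0.02,-0.04,-0.03],[0.75,0.6,0.0,-0.03,-0.06,-0.05],[1,0.82,0.0,-0.034,-0.08,-0.07],[1,1,0.05,-0.034,-0.1,-0.073],[1,1,0.05,-0.034,-0.1,-0.073]]

```text
time_s: 1.78
position: [531.0, 170.7, 296.5]
orientation: [0.019, 0.966, 0.069, -0.249]
wrist_force: [0.0, 0.5, 0.9]
width: 51.4
grasp_force: 0.0
```

Run:
```python
from g import *
Rt,a=down(YR,.5); s=robot.state();print(s["time_s"],s["joints"].round(2))
print(row(N+240*a,Rt))
```

```text
1.775 [ 0.54  0.38  0.61 -0.24 -2.25  1.07]
[0.3697, 0.2036, 0.0926, 0.0018, 0.0017, 0.0014]
```

Request:
play_rows:
  targets:
    - [[0.2,0.1,0.05,0,0,0],[0.37,0.204,0.09,0.002,0.002,0.001],[0.37,0.204,0.09,0.002,0.002,0.001],[0.37,0.204,0.09,0.002,0.002,0.001]]

```text
time_s: 2.28
position: [591.8, 141.5, 249.3]
orientation: [0.016, 0.967, 0.07, -0.243]
wrist_force: [-0.8, 0.0, 1.3]
width: 51.2
grasp_force: 0.0
```

Run:
```python
from g import *
from fit import fit
Rt,a=down(YR,.5); s=robot.state();print(s["time_s"],s["joints"].round(2),row(N+240*a,Rt))
im,d,ci=snap("wrist");P=world(d,ci);cv2.imwrite("pics/w1.png",im);pickle.dump((im,d,ci),open("w1.pkl","wb"))
C=P[(d>0)&(P[...,2]>50)&(P[...,2]<200)]
for b in (N,M): print(fit(C,b,YR,.5),fit(C,b,YR,.5,free=False))
```

```text
2.275 [ 0.47  0.51  0.68 -0.19 -2.19  1.17] [0.0098, 0.0165, 0.0213, -0.0002, -0.0027, 0.0021]
(array([4.81298439e+02, 1.21827519e+02, 3.20458465e+01, 1.35122602e-01,
       4.67158426e-01]), 3924, np.float64(0.6240497561716198)) (array([4.77946028e+02, 1.21273951e+02, 3.40000000e+01, 1.37000000e-01,
       5.00000000e-01]), 3806, np.float64(0.5144648814974695))
(array([4.69749522e+02, 2.02929257e+02, 3.25701155e+01, 1.03140795e-01,
       4.76123180e-01]), 4402, np.float64(0.5196122204464828)) (array([4.67467670e+02, 2.00879223e+02, 3.40000000e+01, 1.37000000e-01,
       5.00000000e-01]), 4260, np.float64(0.4235222186151997))
```

View pics/w1.png

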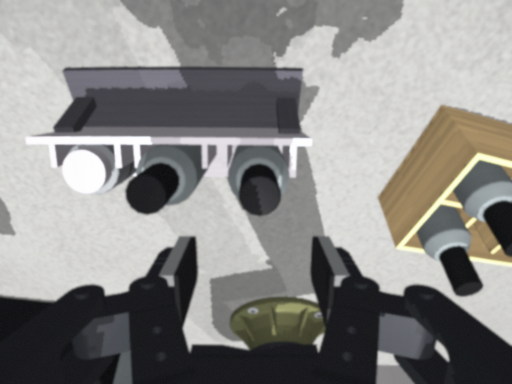

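Run:
```python
from g import *
Rt,a=down(YR,.5); n=np.array([478,121.8,34])
print(row(n+200*a,Rt));print(row(n+121*a,Rt))
```

```text
[0.0093, 0.0204, 0.2247, -0.0003, -0.003, 0.0023]
[0.0055, 0.0207, 0.6197, -0.0003, -0.003, 0.0023]
```

Request:
play_rows:
  targets:
    - [[0.008,0.02,0.1,0,-0.003,0.002],[0.008,0.02,0.225,0,-0.003,0.002],[0.007,0.02,0.35,0,-0.003,0.002],[0.006,0.02,0.45,0,-0.003,0.002],[0.006,0.02,0.54,0,-0.003,0.002],[0.006,0.02,0.6,0,-0.003,0.002],[0.006,0.02,0.618,0,-0.003,0.002],[0.006,0.02,0.618,0,-0.003,0.002]]

```text
time_s: 3.32
position: [535.9, 128.9, 139.7]
orientation: [0.016, 0.966, 0.066, -0.248]
wrist_force: [1.0, -0.7, 0.3]
width: 51.3
grasp_force: 0.0
```

Run:
```python
from g import *
Rt,a=down(YR,.5); n=np.array([478,121.8,34]); s=robot.state(); print(row(n+121*a,Rt),s["wrist_force"],s["joints"].round(2))
im,d,ci=snap("wrist");cv2.imwrite("pics/w2.png",im)
```

```text
[-0.0024, -0.0044, -0.0015, -0.0004, 0.0005, -0.0001] [ 0.99744016 -0.69736315  0.32084497] [ 0.49  0.37  0.28 -0.18 -1.95  1.19]
```

View pics/w2.png

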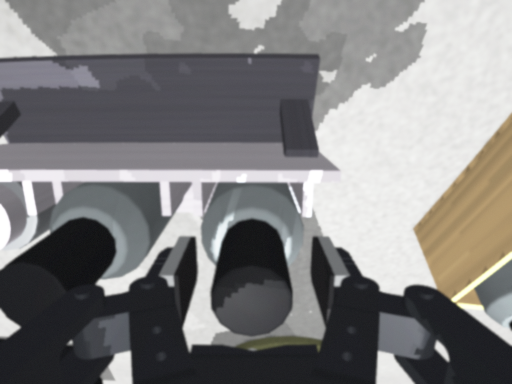

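Request:
play_rows:
  targets:
    - [[-0.001,-0.002,0,0,0,0],[-0.001,-0.002,0,0,0,0],[-0.001,-0.002,0,0,0,0],[-0.001,-0.002,0,0,0,0],[-0.001,-0.002,0,0,0,0],[-0.001,-0.002,0,0,0,0]]
  hand: 1
  grip_force: 100

```text
time_s: 4.12
position: [535.9, 129.3, 139.8]
orientation: [0.016, 0.967, 0.066, -0.247]
wrist_force: [2.2, 3.1, 5.6]
width: 28.4
grasp_force: 98.1
```

Request:
play_rows:
  targets:
    - [[0,0,-0.04,0,0,0],[0,0,-0.12,0,0,0],[0,0,-0.25,0,0,0],[0,0,-0.4,0,0,0],[0,0,-0.55,0,0,0],[0,0,-0.65,0,0,0],[0,0,-0.65,0,0,0]]

```text
time_s: 5.0
position: [598.3, 137.4, 252.4]
orientation: [0.016, 0.966, 0.065, -0.248]
wrist_force: [-0.4, -0.1, -5.0]
width: 28.1
grasp_force: 99.2
```

Run:
```python
from g import *
cy=np.radians(-6.0)
s=robot.state(); print(s["wrist_force"],s["width"],s["joints"].round(2))
im,d,ci=snap("wrist"); pickle.dump((im,d,ci),open("w3.pkl","wb")); cv2.imwrite("pics/w3.png",im)
C=np.array([471,-183.5]); 
print(row([530,60,330],down(0,.2)[0])); print(row([530,-60,330],down(-.1,0)[0]))
```

```text
[-0.3931885  -0.07267419 -4.98344071] 28.068467122838786 [ 0.46  0.54  0.72 -0.19 -2.22  1.17]
[-0.5295, 0.338, -0.157, 0.0145, 0.0967, 0.0407]
[-0.6007, 0.9325, -0.1186, 0.0185, 0.1598, 0.0734]
```

View pics/w3.png

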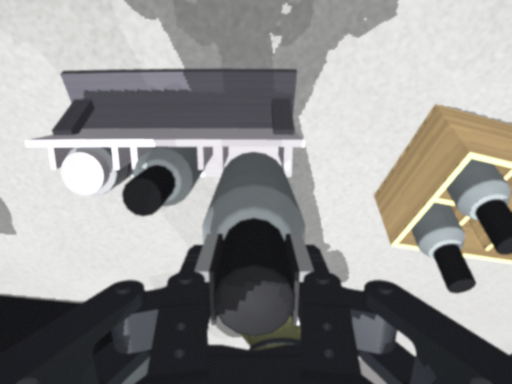

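Request:
play_rows:
  targets:
    - [[-0.1,0.05,-0.16,0.002,0.02,0.01],[-0.27,0.17,-0.16,0.007,0.05,0.02],[-0.4,0.27,-0.16,0.01,0.075,0.03],[-0.5,0.45,-0.15,0.015,0.1,0.04],[-0.55,0.65,-0.14,0.017,0.13,0.055],[-0.6,0.85,-0.12,0.0185,0.16,0.073],[-0.6,0.93,-0.12,0.0185,0.16,0.073],[-0.6,0.93,-0.12,0.0185,0.16,0.073]]

```text
time_s: 6.05
position: [529.0, -60.2, 330.0]
orientation: [-0.0, 0.999, -0.05, -0.001]
wrist_force: [-0.6, 0.2, -5.0]
width: 28.1
grasp_force: 99.7
```

```bash
cat > crate.py <<'E'
from h import *
from scipy.optimize import least_squares
def rim(P,im,d,c0,y0):
    # points on rim plane z 84..95, wood coloured; fit by template: distance to rim/divider lines
    hsv=cv2.cvtColor(im,cv2.COLOR_BGR2HSV)
    q=P[(d>0)&(hsv[...,1]>50)&(hsv[...,0]>12)&(hsv[...,0]<35)&(P[...,2]>84)&(P[...,2]<96)]
    q=q[np.linalg.norm(q[:,:2]-c0,axis=1)<150]
    def f(x):
        c,s=np.cos(x[2]),np.sin(x[2]); v=q[:,:2]-x[:2]; lx=c*v[:,0]+s*v[:,1]; ly=-s*v[:,0]+c*v[:,1]
        dx=np.min([np.maximum(abs(lx-a)-3,0) for a in(-74,0,74)],0); dy=np.min([np.maximum(abs(ly-a)-3,0) for a in(-111,-37,37,111)],0)
        return np.minimum(dx,dy)+.2*np.maximum(0,abs(lx)-77)+.2*np.maximum(0,abs(ly)-114)
    best=min((least_squares(f,[c0[0]+i,c0[1]+j,y0],loss="soft_l1",f_scale=1.5,diff_step=1e-4) for i in(-4,0,4) for j in(-4,0,4)),key=lambda o:o.cost)
    return best.x,len(q),best.cost/len(q),np.median(q[:,2])
E
python3 - <<'E'
from g import *
from crate import rim
s=robot.state(); print(s["time_s"],s["position"],s["wrist_force"],s["joints"].round(2))
for n in("top0","scene0"):
    im,d,ci=pickle.load(open(n+".pkl","rb")); print(n,rim(world(d,ci),im,d,np.array([471,-183.5]),-.1))
im,d,ci=snap("wrist"); pickle.dump((im,d,ci),open("w4.pkl","wb")); P=world(d,ci); print(rim(P,im,d,np.array([471,-183.5]),-.1))
im2,d2,c2=snap("top"); cv2.imwrite("pics/w4.png",np.hstack([im,im2[150:320,200:400].repeat(2,0).repeat(2,1)[:384]]) if 0 else im)
E
```

```text
6.05 [529.01931287 -60.22612134 330.04170776] [-0.56218406  0.20296119 -4.95388269] [ 0.26 -0.1   0.13 -0.   -1.8   1.21]
top0 (array([ 4.70687172e+02, -1.83336745e+02, -1.03849462e-01]), 528, np.float64(0.059009828358530754), np.float64(89.46238988701873))
scene0 (array([ 4.72993791e+02, -1.81757017e+02, -1.05081135e-01]), 526, np.float64(0.20662461149071096), np.float64(87.59014433429206))
(array([ 4.71091922e+02, -1.83601598e+02, -9.80591213e-02]), 2665, np.float64(0.014456576545707351), np.float64(89.93680627148223))
```

View pics/w4.png

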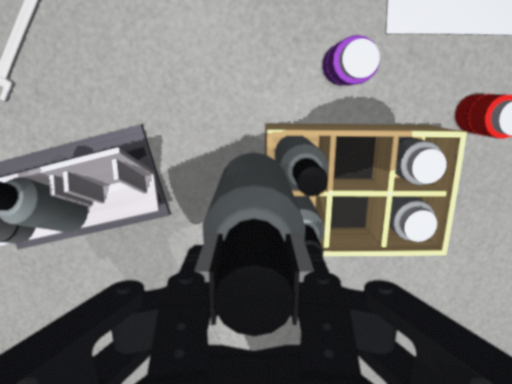

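Run:
```python
from g import *
from fit import dist
from scipy.optimize import least_squares
im,d,ci=pickle.load(open("w4.pkl","rb"));P=world(d,ci)
t=P[(d>0)&(abs(P[...,2])<8)];print("table",np.median(t[:,2]))
c,s=np.cos(-.099),np.sin(-.099);v=P[...,:2]-[471,-183.5];lx=c*v[...,0]+s*v[...,1];ly=-s*v[...,0]+c*v[...,1]
for x0 in(37,-37):
    k=(d>0)&(abs(lx-x0)<24)&(abs(ly)<24)&(P[...,2]<80); print(x0,k.sum(),np.percentile(P[k][:,2],[5,25,50,75,95]).round(1))
# held bottle
b0=np.array([529,-60.2,209.])
Q=P[(d>0)&(P[...,2]>205)&(P[...,2]<325)&(np.hypot(P[...,0]-529,P[...,1]+60)<35)]
def f(y): # base xy, z, tilt vector
    l=np.hypot(y[3],y[4]);return dist(Q,y[:3],np.arctan2(y[4],y[3]),l)[0]
o=least_squares(f,[*b0,.005,.005],loss="soft_l1",f_scale=1.5);print(len(Q),o.x.round(3),np.median(f(o.x)))
print("far",row([507.8,-187.2,330],down(-.099)[0]),"near",row([434.2,-179.8,330],down(-.099)[0]))
```

```text
table 0.1595003500833343
37 1146 [23.3 24.1 24.7 25.3 26.1]
-37 783 [15.6 16.6 17.1 17.7 18.5]
5645 [ 5.27864e+02 -6.03300e+01  2.09281e+02  1.00000e-03 -3.00000e-03] 0.19729762428435293
far [-0.0469, 0.6485, -0.0002, -0.0001, 0.0004, 0.0003] near [-0.4168, 0.6477, 0.0003, -0.0001, 0.0004, 0.0003]
```

Request:
play_rows:
  targets:
    - [[-0.01,0.15,0,0,0,0],[-0.03,0.38,0,0,0,0],[-0.04,0.57,0,0,0,0],[-0.041,0.64,0,0,0,0],[-0.0415,0.6485,0,0,0,0],[-0.0415,0.6485,0,0,0,0],[-0.0415,0.6485,0,0,0,0]]

```text
time_s: 7.02
position: [509.2, -186.9, 331.5]
orientation: [-0.0, 0.999, -0.048, 0.001]
wrist_force: [0.1, 0.1, -5.6]
width: 28.1
grasp_force: 100.3
```

Run:
```python
from g import *
s=robot.state();print(s["wrist_force"])
print(row([508.9,-187.2,240],down(-.099)[0]),row([508.9,-187.2,156],down(-.099)[0]))
```

```text
[ 0.0529034   0.14468178 -5.62251184]
[-0.0025, 0.0019, 0.4573, -0.0002, -0.0006, 0.0007] [-0.0033, 0.0021, 0.8773, -0.0002, -0.0006, 0.0007]
```

Request:
play_rows:
  targets:
    - [[-0.002,0.002,0.1,0,0,0],[-0.003,0.002,0.25,0,0,0],[-0.003,0.002,0.4,0,0,0],[-0.003,0.002,0.53,0,0,0],[-0.003,0.002,0.66,0,0,0],[-0.003,0.002,0.78,0,0,0],[-0.003,0.002,0.86,0,0,0],[-0.003,0.002,0.87,0,0,0]]

```text
time_s: 8.02
position: [508.3, -187.7, 156.5]
orientation: [-0.0, 0.999, -0.049, 0.0]
wrist_force: [-0.5, 0.3, -4.8]
width: 27.6
grasp_force: 100.4
```

Request:
play_rows:
  targets:
    - [[0,0,0.005,0,0,0],[0,0,0.01,0,0,0],[0,0,0.015,0,0,0],[0,0,0.02,0,0,0],[0,0,0.025,0,0,0],[0,0,0.03,0,0,0]]

```text
time_s: 8.78
position: [508.7, -188.2, 151.5]
orientation: [-0.0, 0.999, -0.049, 0.001]
wrist_force: [-0.2, -1.1, -4.8]
width: 27.6
grasp_force: 100.4
```

Request:
play_rows:
  targets:
    - [[0,0,0.005,0,0,0],[0,0,0.01,0,0,0],[0,0,0.015,0,0,0],[0,0,0.02,0,0,0],[0,0,0.02,0,0,0]]

```text
time_s: 9.4
position: [508.6, -188.2, 147.5]
orientation: [-0.0, 0.999, -0.049, 0.001]
wrist_force: [0.3, -0.1, -4.8]
width: 27.9
grasp_force: 100.4
```

Request:
play_rows:
  targets:
    - [[0,0,0.005,0,0,0],[0,0,0.005,0,0,0]]

```text
time_s: 9.65
position: [508.7, -188.2, 146.5]
orientation: [-0.0, 0.999, -0.049, 0.001]
wrist_force: [0.5, -0.6, -5.3]
width: 28.0
grasp_force: 100.4
```

Request:
play_rows:
  targets:
    - [[0,0,0.004,0,0,0],[0,0,0.004,0,0,0]]

```text
time_s: 9.9
position: [508.7, -188.2, 145.7]
orientation: [-0.0, 0.999, -0.049, 0.001]
wrist_force: [0.1, 0.1, -5.0]
width: 27.6
grasp_force: 100.4
```

Request:
play_rows:
  targets:
    - [[0,0,0.004,0,0,0],[0,0,0.004,0,0,0]]

```text
time_s: 10.15
position: [508.8, -188.2, 145.3]
orientation: [-0.0, 0.999, -0.049, 0.001]
wrist_force: [0.0, -0.1, -4.3]
width: 28.2
grasp_force: 100.4
```

Request:
play_rows:
  targets:
    - [[0,0,0.003,0,0,0],[0,0,0.003,0,0,0]]

```text
time_s: 10.4
position: [508.9, -188.2, 144.9]
orientation: [-0.0, 0.999, -0.049, 0.002]
wrist_force: [0.1, 0.4, -1.9]
width: 28.1
grasp_force: 100.4
```

Request:
play_rows:
  targets:
    - [[0,0,0.0025,0,0,0],[0,0,0.0025,0,0,0]]

```text
time_s: 10.65
position: [509.0, -188.3, 144.6]
orientation: [-0.0, 0.999, -0.049, 0.002]
wrist_force: [0.1, 0.8, -0.2]
width: 27.9
grasp_force: 100.7
```

Request:
play_rows:
  targets:
    - [[0,0,0,0,0,0],[0,0,0,0,0,0]]
  grip_force: 20

```text
time_s: 10.9
position: [509.0, -188.3, 144.4]
orientation: [-0.0, 0.999, -0.049, 0.002]
wrist_force: [-0.1, 0.8, 2.4]
width: 27.8
grasp_force: 100.7
```

Request:
play_rows:
  targets:
    - [[0,0,0,0,0,0],[0,0,0,0,0,0],[0,0,0,0,0,0],[0,0,0,0,0,0]]
  hand: 0.4

```text
time_s: 11.4
position: [508.7, -188.2, 143.8]
orientation: [-0.0, 0.999, -0.049, 0.001]
wrist_force: [-0.8, -0.5, -0.4]
width: 51.4
grasp_force: 0.0
```

Request:
play_rows:
  targets:
    - [[0,0,-0.05,0,0,0],[0,0,-0.2,0,0,0],[0,0,-0.45,0,0,0],[0,0,-0.7,0,0,0],[0,0,-0.95,0,0,0],[0,0,-1,0,0,0]]

```text
time_s: 12.15
position: [508.7, -188.8, 349.1]
orientation: [0.0, 0.999, -0.049, 0.005]
wrist_force: [-0.1, -0.0, -0.7]
width: 51.3
grasp_force: 0.0
```

Run:
```python
from g import *
from fit import dist
from scipy.optimize import least_squares
im,d,ci=snap("wrist");P=world(d,ci);cv2.imwrite("pics/w5.png",im)
Q=P[(d>0)&(P[...,2]>100)&(P[...,2]<195)&(np.hypot(P[...,0]-508,P[...,1]+187)<32)]
def f(y):
    l=np.hypot(y[3],y[4]);return dist(Q,y[:3],np.arctan2(y[4],y[3]),l)[0]
o=least_squares(f,[508,-187,24,.005,.005],loss="soft_l1",f_scale=1.5);print(len(Q),o.x.round(3),np.median(f(o.x)))
Rt,a=down(YR,.5); print(row([560,0,350],down(0,.25)[0])); print(np.array([467.4,201.3,34])+240*a)
```

```text
1982 [ 5.08343e+02 -1.88376e+02  2.38950e+01 -3.00000e-03  1.00000e-03] 0.31426671325277766
[0.1626, -0.9635, -0.0089, -0.0038, -0.082, -0.0313]
[581.38401655 217.01424707 244.61981485]
```

Bottle 1 stands upright at (508.3, -188.4), 1.3 mm from the cell centre. On to the middle bottle.

Request:
play_rows:
  targets:
    - [[0.02,-0.15,0,0,-0.01,-0.004],[0.06,-0.4,0,-0.002,-0.03,-0.013],[0.1,-0.65,0,-0.003,-0.055,-0.02],[0.16,-0.9,0,-0.004,-0.08,-0.03],[0.16,-0.96,-0.01,-0.004,-0.08,-0.03],[0.16,-0.96,-0.01,-0.004,-0.08,-0.03]]

```text
time_s: 12.95
position: [559.1, 0.2, 345.2]
orientation: [0.0, 0.992, -0.001, -0.125]
wrist_force: [0.8, -0.5, 1.2]
width: 51.2
grasp_force: 0.0
```

Run:
```python
from g import *
Rt,a=down(YR,.5); print(row(np.array([467.4,201.3,34])+240*a,Rt))
```

```text
[0.2297, -1.0849, 0.4592, -0.016, -0.0793, -0.0415]
```

Request:
play_rows:
  targets:
    - [[0.05,-0.2,0,-0.003,-0.015,-0.01],[0.1,-0.45,0.05,-0.006,-0.03,-0.02],[0.15,-0.7,0.15,-0.01,-0.05,-0.03],[0.2,-0.9,0.3,-0.014,-0.07,-0.037],[0.23,-1,0.42,-0.016,-0.079,-0.0415],[0.23,-1,0.44,-0.016,-0.079,-0.0415],[0.23,-1,0.44,-0.016,-0.079,-0.0415]]

```text
time_s: 13.82
position: [582.8, 197.9, 251.0]
orientation: [0.016, 0.967, 0.065, -0.244]
wrist_force: [0.2, 0.2, 1.3]
width: 51.0
grasp_force: 0.0
```

Run:
```python
from g import *
from fit import fit
Rt,a=down(YR,.5); 
im,d,ci=snap("wrist");P=world(d,ci)
C=P[(d>0)&(P[...,2]>50)&(P[...,2]<200)]; x,n,e=fit(C,[467.4,201.3,34],YR,.5,free=False); print(fit(C,[467.4,201.3,34],YR,.5),x,e)
m=np.array([467.4,201.3,34]); m[:2]=x[:2]
print(row(m+215*a,Rt),row(m+121*a,Rt))
```

```text
(array([4.70457696e+02, 2.02691184e+02, 3.22089853e+01, 1.08490295e-01,
       4.69192164e-01]), 3920, np.float64(0.5980857721908148)) [4.67497659e+02 2.00953009e+02 3.40000000e+01 1.37000000e-01
 5.00000000e-01] 0.4934005675427041
[0.0212, -0.0939, 0.1543, -0.0006, -0.002, -0.0008] [0.0183, -0.093, 0.6243, -0.0006, -0.002, -0.0008]
```

Request:
play_rows:
  targets:
    - [[0.02,-0.06,0.03,0,-0.002,0],[0.02,-0.093,0.12,0,-0.002,0],[0.02,-0.093,0.24,0,-0.002,0],[0.02,-0.093,0.37,0,-0.002,0],[0.02,-0.093,0.5,0,-0.002,0],[0.019,-0.093,0.59,0,-0.002,0],[0.018,-0.093,0.623,0,-0.002,0],[0.018,-0.093,0.623,0,-0.002,0]]

```text
time_s: 14.88
position: [524.3, 210.5, 138.7]
orientation: [0.017, 0.966, 0.066, -0.249]
wrist_force: [0.9, -0.2, 0.4]
width: 51.2
grasp_force: 0.0
```

Run:
```python
from g import *
Rt,a=down(YR,.5); print(row(np.array([467.5,201,34])+121*a,Rt))
```

```text
[-0.0018, 0.0083, -0.0077, -0.0004, 0.0011, -0.0003]
```

Request:
play_rows:
  targets:
    - [[-0.002,0.008,-0.007,0,0.001,0],[-0.002,0.008,-0.007,0,0.001,0]]

```text
time_s: 15.12
position: [525.3, 208.9, 140.5]
orientation: [0.016, 0.967, 0.066, -0.247]
wrist_force: [0.5, -0.2, 0.8]
width: 51.3
grasp_force: 0.0
```

Request:
play_rows:
  targets:
    - [[0,0,0,0,0,0],[0,0,0,0,0,0],[0,0,0,0,0,0],[0,0,0,0,0,0],[0,0,0,0,0,0],[0,0,0,0,0,0]]
  hand: 1
  grip_force: 100

```text
time_s: 15.88
position: [525.1, 209.0, 140.0]
orientation: [0.016, 0.967, 0.066, -0.247]
wrist_force: [2.1, 1.5, 5.2]
width: 28.1
grasp_force: 98.3
```

Request:
play_rows:
  targets:
    - [[0,0,-0.04,0,0,0],[0,0,-0.12,0,0,0],[0,0,-0.25,0,0,0],[0,0,-0.4,0,0,0],[0,0,-0.55,0,0,0],[0,0,-0.65,0,0,0],[0,0,-0.65,0,0,0]]

```text
time_s: 16.75
position: [587.3, 217.4, 253.2]
orientation: [0.016, 0.967, 0.066, -0.247]
wrist_force: [0.1, -0.6, -3.4]
width: 27.8
grasp_force: 98.7
```

Run:
```python
from g import *
print(row([525,80,335],down(0,.2)[0]),row([500,20,335],down(-.099,0)[0]))
```

```text
[-0.5485, 0.6384, -0.1664, 0.0146, 0.0956, 0.0406] [-0.6927, 0.9188, -0.0877, 0.0185, 0.1587, 0.073]
```

Request:
play_rows:
  targets:
    - [[-0.1,0.1,-0.16,0.002,0.02,0.01],[-0.27,0.27,-0.17,0.007,0.05,0.02],[-0.42,0.45,-0.17,0.01,0.075,0.03],[-0.55,0.64,-0.166,0.0146,0.0956,0.04],[-0.63,0.8,-0.13,0.017,0.13,0.055],[-0.69,0.92,-0.09,0.0185,0.1587,0.073],[-0.69,0.92,-0.09,0.0185,0.1587,0.073]]

```text
time_s: 17.62
position: [497.6, 18.0, 335.2]
orientation: [0.0, 0.999, -0.05, 0.0]
wrist_force: [0.2, -0.3, -4.8]
width: 28.4
grasp_force: 99.4
```

Run:
```python
from g import *
print(row([434.2,-179.8,335],down(-.099,0)[0]))
```

```text
[-0.2175, 1.0157, 0.001, 0.0, -0.0001, -0.0001]
```

Request:
play_rows:
  targets:
    - [[-0.04,0.15,0,0,0,0],[-0.1,0.4,0,0,0,0],[-0.15,0.65,0,0,0,0],[-0.2,0.88,0,0,0,0],[-0.217,0.98,0,0,0,0],[-0.217,1,0,0,0,0],[-0.217,1,0,0,0,0]]

```text
time_s: 18.5
position: [437.5, -174.5, 334.4]
orientation: [-0.0, 0.999, -0.049, -0.001]
wrist_force: [0.3, 0.6, -2.6]
width: 27.9
grasp_force: 99.6
```

Run:
```python
from g import *
from fit import dist
from scipy.optimize import least_squares
s=robot.state();im,d,ci=snap("wrist");P=world(d,ci);p=s["position"];print(s["wrist_force"])
Q=P[(d>0)&(P[...,2]>p[2]-125)&(P[...,2]<p[2]-5)&(np.hypot(P[...,0]-p[0],P[...,1]-p[1])<35)]
def f(y):
    l=np.hypot(y[3],y[4]);return dist(Q,y[:3],np.arctan2(y[4],y[3]),l)[0]
o=least_squares(f,[p[0],p[1],p[2]-121,.005,.005],loss="soft_l1",f_scale=1.5);print(len(Q),o.x.round(3),(o.x[:3]-p).round(1),np.median(f(o.x)))
tx=np.array([434.2,-179.8])-(o.x[:2]-p[:2]); print(tx,row([*tx,240],down(-.099)[0]),row([*tx,148],down(-.099)[0]))
```

```text
[ 0.29455059  0.57533607 -2.61171852]
5644 [ 4.36573e+02 -1.74763e+02  2.13601e+02  2.00000e-03 -2.00000e-03] [  -0.9   -0.3 -120.8] 0.1956919441295124
[ 435.1467195 -179.5311037] [-0.0088, 0.0276, 0.4736, -0.0001, 0.0007, 0.0005] [-0.0079, 0.0277, 0.9336, -0.0001, 0.0007, 0.0005]
```

Request:
play_rows:
  targets:
    - [[-0.008,0.028,0.05,0,0,0],[-0.008,0.028,0.2,0,0,0],[-0.008,0.028,0.36,0,0,0],[-0.008,0.028,0.51,0,0,0],[-0.008,0.028,0.66,0,0,0],[-0.008,0.028,0.81,0,0,0],[-0.008,0.028,0.91,0,0,0],[-0.008,0.028,0.93,0,0,0]]

```text
time_s: 19.55
position: [434.5, -180.3, 148.1]
orientation: [0.0, 0.999, -0.049, -0.001]
wrist_force: [0.1, 0.1, -2.5]
width: 28.3
grasp_force: 99.7
```

Request:
play_rows:
  targets:
    - [[0,0,0.005,0,0,0],[0,0,0.01,0,0,0],[0,0,0.015,0,0,0],[0,0,0.02,0,0,0],[0,0,0.025,0,0,0],[0,0,0.03,0,0,0],[0,0,0.03,0,0,0]]

```text
time_s: 20.42
position: [435.1, -180.5, 143.6]
orientation: [0.0, 0.999, -0.049, -0.0]
wrist_force: [-0.5, -0.2, -3.6]
width: 28.3
grasp_force: 99.7
```

Request:
play_rows:
  targets:
    - [[0,0,0.005,0,0,0],[0,0,0.01,0,0,0],[0,0,0.015,0,0,0],[0,0,0.02,0,0,0],[0,0,0.02,0,0,0]]

```text
time_s: 21.05
position: [435.1, -180.5, 139.5]
orientation: [0.0, 0.999, -0.049, -0.0]
wrist_force: [-0.5, 0.2, -2.8]
width: 28.2
grasp_force: 99.7
```

Request:
play_rows:
  targets:
    - [[0,0,0.004,0,0,0],[0,0,0.004,0,0,0]]

```text
time_s: 21.3
position: [435.1, -180.5, 138.8]
orientation: [0.0, 0.999, -0.049, -0.0]
wrist_force: [-0.4, 0.6, -3.2]
width: 28.4
grasp_force: 99.7
```

Request:
play_rows:
  targets:
    - [[0,0,0.003,0,0,0],[0,0,0.003,0,0,0]]

```text
time_s: 21.55
position: [435.1, -180.5, 138.2]
orientation: [0.0, 0.999, -0.049, -0.0]
wrist_force: [-0.7, 0.4, -3.3]
width: 27.9
grasp_force: 99.7
```

Request:
play_rows:
  targets:
    - [[0,0,0.003,0,0,0],[0,0,0.003,0,0,0]]

```text
time_s: 21.8
position: [435.2, -180.5, 137.8]
orientation: [0.0, 0.999, -0.049, 0.0]
wrist_force: [-0.1, 0.4, -2.6]
width: 28.3
grasp_force: 99.7
```

Request:
play_rows:
  targets:
    - [[0,0,0.003,0,0,0],[0,0,0.003,0,0,0]]

```text
time_s: 22.05
position: [435.3, -180.5, 137.5]
orientation: [0.0, 0.999, -0.049, 0.0]
wrist_force: [-0.7, 0.5, -1.2]
width: 28.0
grasp_force: 99.7
```

Request:
play_rows:
  targets:
    - [[0,0,0.0015,0,0,0],[0,0,0.0015,0,0,0]]

```text
time_s: 22.3
position: [435.3, -180.6, 137.2]
orientation: [0.0, 0.999, -0.049, 0.0]
wrist_force: [-0.6, 1.5, 1.4]
width: 27.9
grasp_force: 99.8
```

Weight transferred; release and retreat.

Request:
play_rows:
  targets:
    - [[0,0,0,0,0,0],[0,0,0,0,0,0],[0,0,0,0,0,0],[0,0,0,0,0,0]]
  hand: 0.4
  grip_force: 20

```text
time_s: 22.8
position: [435.2, -180.5, 136.8]
orientation: [0.0, 0.999, -0.049, -0.0]
wrist_force: [0.8, 0.7, -0.2]
width: 51.3
grasp_force: 0.0
```

Request:
play_rows:
  targets:
    - [[0,0,-0.05,0,0,0],[0,0,-0.2,0,0,0],[0,0,-0.45,0,0,0],[0,0,-0.7,0,0,0],[0,0,-0.95,0,0,0],[0,0,-1,0,0,0],[0,0,-1,0,0,0],[0,0,-1,0,0,0]]

```text
time_s: 23.8
position: [435.0, -180.3, 335.3]
orientation: [-0.0, 0.999, -0.049, -0.001]
wrist_force: [0.2, 0.7, -0.3]
width: 51.2
grasp_force: 0.0
```

Run:
```python
from g import *
from fit import dist
from scipy.optimize import least_squares
im,d,ci=snap("wrist");P=world(d,ci);cv2.imwrite("pics/w6.png",im)
for c in([508,-188,24],[434,-180,17]):
    Q=P[(d>0)&(P[...,2]>100)&(P[...,2]<195)&(np.hypot(P[...,0]-c[0],P[...,1]-c[1])<32)]
    def f(y):
        l=np.hypot(y[3],y[4]);return dist(Q,y[:3],np.arctan2(y[4],y[3]),l)[0]
    o=least_squares(f,[*c,.005,.005],loss="soft_l1",f_scale=1.5);print(len(Q),o.x.round(3),np.median(f(o.x)))
```

```text
2304 [ 5.08441e+02 -1.89348e+02  2.37870e+01  1.00000e-03  1.00000e-02] 0.3575956933484773
2056 [ 4.34834e+02 -1.81195e+02  1.65880e+01 -3.00000e-03  3.00000e-03] 0.3184928937704612
```

View pics/w6.png

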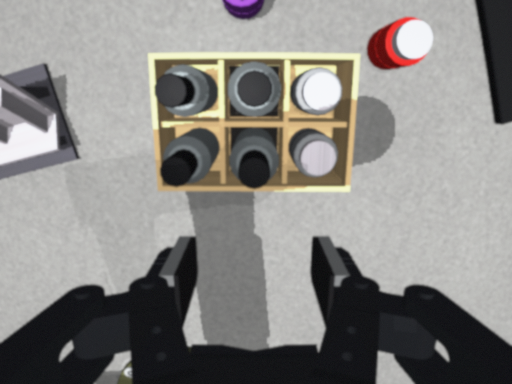

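The crate is full and orderly: the two bottles stand upright in the middle cells at (255,90) and (255,158), and their neighbours are undisturbed.

```bash
python3 -c "
from bench import robot
print(robot.sign_off())"
```

```text
the job is handed in; nothing more can be done
None
```

I set both bottles down upright in the two free middle cells of the crate, each measured within 3 mm of its cell centre, and handed the job in at about 24 s; `sign_off()` gave no verdict.

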